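Jack up the front of a tool chest and hold it

TASK

Set the lever jack on the bench with its saddle centred under the ring-marked lift shoe of the tool chest, then pump the handle: all the way down as a trial lift, fully back up so that the chest settles on its riser, and all the way down again. Finish while still holding the handle down with the chest raised; do not let go. Lift the chest only with the jack, never pushing on the chest itself, and leave the spray can, carton and screwdriver where they are.

Things in the scene. Friction and masses are not known exactly. Their poses are not given: they have to be found in the camera images.
- jack: Loose steel lever jack, 0.8 kg. Origin: underside of its base plate, below the middle of its post. x points along the jack to the saddle, z up. Base plate 267 x 90 x 8 mm, from x = -160 to +107 mm. Post (to grasp): upright aluminium block 40 mm along x, 26 mm across y, top 125 mm above the underside. A low housing, 44 mm high, joins post and saddle; the handle leaves the post on its -x side.
- jack_post (a point): Centre of the upper, graspable part of the jack's post: 100 mm above the jack's underside, 25 mm below the post's top. The post is 26 mm wide across the jack (y) and 40 mm long along it (x). Near the jack's balance point. Axes as the jack's.
- saddle (a point): Centre of the flat top of the jack's saddle, a round steel disc 36 mm in diameter: 85 mm from the post's middle along the jack's +x and, handle up, 57 mm above the bench. It rises straight up by 70 mm per rad of handle, 43 mm in a full stroke.
- paddle (a point): Middle of the top face of the rubber paddle at the handle's end (50 mm long, 45 mm wide, 10 mm thick), the place to press. In the jack's frame, handle up: x = -144 mm, 138 mm above the bench, its face sloping up away from the post at 0.45 rad; fully down: x = -159 mm, 60 mm above the bench, sloping down at 0.17 rad. In between it follows an arc of 130 mm about the handle's pin.
- jack_handle (a joint): Handle angle, rad: 0 = fully up (a spring returns it there), 0.62 = fully down at its stop. No ratchet: let go, the handle springs up and the saddle sinks. The pin lies across the jack at its x = -30 mm, 75 mm above the underside. Pressing on the paddle takes 2 to 4 N empty and 9 to 14 N while lifting the chest.
- lift_pad (a point): Lift point: centre of the flat underside of the lift shoe, a steel plate 62 mm long, 50 mm wide, 8 mm thick, clamped on the rail at the foot of the chest's front, with a 30 mm ring and a dot on top, right above this point. At rest 76 mm above the bench, 19 mm above the lowered saddle. x points into the chest, square to its front; z up. The shoe sticks out 25 mm from this point towards -x.
- rail_mid (a point): Middle of the rail along the foot of the chest's front, on the chest's front face, 76 mm above the bench. Axes as the lift pad's. The shoe is clamped at up to 50 mm to either side and stays there; the lift pad lies 45 mm out from the chest's front face. The two small plain ears (22 mm square) at the rail's ends are not lift points.
- chest (a joint): Tip of the chest about its rear feet, rad: 0 = resting on its riser; a full stroke under the pad gives about 0.09. Steel tool chest 230 deep, 320 wide, with its top handle 245 mm above the bench, about 4 kg, on a fixed plywood riser 45 mm high whose front is 35 mm behind the lift pad. Its front faces the robot's right (-y), give or take 12 degrees.
- spray_can: Bystander: upright can, 52 mm in diameter, 150 mm high; origin under its middle.
- carton: Bystander: closed cardboard box 90 x 120 x 60 mm; origin under its middle.
- driver: Bystander: screwdriver lying on the bench, about 200 mm long; origin under its middle, x along it.

How it is judged:
On the way, in this order (a step that is already met when the one before it is completed fails the run):
1. the jack stands flat on the bench with its saddle centred under the lift pad, the chest still down (horizontal distance between saddle and lift_pad below 0.014 m and height (world z) of jack below 0.006 m and angle between jack's own z axis and vertical below 0.06 rad and value of joint chest below 0.012 rad and value of joint jack_handle below 0.1 rad), for 0.2 s.
2. trial lift: handle fully down, chest raised on the saddle (horizontal distance between saddle and lift_pad below 0.014 m and height (world z) of jack below 0.006 m and angle between jack's own z axis and vertical below 0.06 rad and value of joint jack_handle above 0.54 rad and value of joint chest above 0.06 rad), for 0.1 s.
3. handle back up, chest back on its riser (value of joint jack_handle below 0.08 rad and value of joint chest below 0.01 rad), for 0.1 s.
At the end, for the whole second after the job is handed in: Robot holds the handle down (above 0.54 rad, over 2 N); chest still, tipped up over 0.06 rad, borne by the saddle (over 3 N), untouched by the robot; jack flat on the bench, saddle within 14 mm of the lift pad centre; bystanders within 30 mm of their starts (all of step 2 and velocity of joint chest between -0.05 and 0.05 rad/s and contact force between jack_saddle and shoe above 3 N and contact force between any of the fingers, the arm and jack_handle above 2 N and contact force between each of the arm, the fingers and chest below 0.5 N and distance of each of spray_can, carton, driver from where it was at the start of the episode below 0.03 m); the arm keeps its last pose, push and grip.
It fails at once if the robot pushes or lifts the chest itself (more than 8 N) (contact force between any of the arm, the fingers and chest above 8 N).
It fails at once if the spray can is disturbed (moved more than 30 mm) (distance of spray_can from where it was at the start of the episode above 0.03 m).
It fails at once if the carton is disturbed (moved more than 30 mm) (distance of carton from where it was at the start of the episode above 0.03 m).
It fails at once if the screwdriver is disturbed (moved more than 30 mm) (distance of driver from where it was at the start of the episode above 0.03 m).
It also fails if it takes over 54 s, if anything falls off the work surface, if the arm or the gripper's body presses on something with over 40 N, if the wrist force passes 120 N, or if a joint passes its speed limit or range.

ROBOT

A 6-joint arm with a two-finger parallel gripper is mounted at the origin on the work surface. World frame = base frame: x ahead of the robot, y to its left, z up, the work surface at z = 0. Lengths are in m, angles in rad, forces in N, time in s.
With the tool pointing down it reaches from about 0.35 to 0.775 m from the base axis. Payload 5.5 kg.
Tool frame: the origin (TCP) lies midway between the tips of the shut fingers; the grasp point (between the pads) lies grip_point_offset behind it (grip_point_offset is the distance from the TCP to the grasp point, in m); z points along the fingers, y is the direction in which the jaws open and shut (so a half turn about z gives the same grasp; the last joint's range is limited). The gripper opens to 85 mm and grips with 20 to 120 N. Pads are 22 mm wide; open, the fingers measure 114 mm over their backs; the gripper's body (76 mm by 85 mm) begins 54 mm behind the grasp point. The pads swing forward as they close: fully open they stand 13 mm farther back than shut.
Start: joints at [-1.349, 0.313, 0.046, 1.304, 0, 1.431], TCP at [0.204, -0.538, 0.231] pointing down, gripper open.
Joint ranges: [-2.76, 2.76], [-0.86, 1.69], [-1.03, 1.26], [-2.2, 2.34], [-1.47, 1.5], [-3.14, 3.14]. Speed limits (rad/s): [2.57, 2.57, 3.14, 3.14, 3.14, 3.14].

INTERFACE

Orientations are given as a unit quaternion [w, x, y, z].
In Python, from workcell import * gives the robot as it stands.
- The arm moves only by the tool send_rows, never from a script. Its argument "series" is one flat list of numbers, 7 for each row, row after row: the shift along the tool's x, y, z in cm, then the turn, a rotation vector about the tool's x, y, z in degrees, then the opening, from 0 (shut) to 1 (fully open). A call has 1 to 10 rows; each row is the pose to reach, as a shift and turn from the pose commanded when the call began, along the tool's axes at that moment; what a row does not reach only later rows make up. A row lasts 1/12 s, in which the tool goes at most 41.7 mm and 7.16 degrees, less where a joint would pass 70% of its speed; a pose out of reach is approached as far as the arm can. A call with a gripper value outside its range is refused whole. The fingers move at their own pace and stop on an object; "newtons" is the grip in N (left out, the last holds). Time passes only in rows, so rows that repeat a pose let the fingers close. It gives the time, the measured TCP pose, the force and the opening at its end, in the units of the state.
- get_state(): the state, without advancing time (a new reading comes with each control period).
- read_camera(name): name is "scene" or "top" or "wrist"; returns the picture (420x560x3 uint8, blue, green, red); there is no depth.
- camera_info(name): a dict with "K" (3x3 intrinsics, pixels), "xyz" and "attitude" of the camera in the world. Camera axes: x right, y down, z forward; pixel columns grow to the right and rows downward; lengths in m; the calibration is good to about 2 mm. A picture is of the moment at which its call begins: read the wrist's pose just before it. camera_info takes no time and is no camera call; for the wrist camera it gives the pose at the moment of the call.
- hand_in(): hands the job in, once; it reports no verdict.
Trained networks look in the newest picture that a camera, given by its name, has taken for a name from the list of things; names that differ only in an ending like _2 or _b are one class to them, and where a whole thing is asked for, a point or a joint stands for the part that bears it (a point fixed in the world has none). Each returns a list of dicts, best first, with "p" (0 to 1); they miss things now and then, are a little off and sometimes report something else, mostly with a low value. They report only what shows in the picture. A call takes as long as a camera call.
- silhouettes(camera, label): "pixels" (420x560 bool, what is visible of it) and "box" ([left, top, width, height] in pixels, round what is visible of it).
The state is a dict: "clock": time; "joint_pos": joint angles; "qvel": joint speeds; "tau": joint torques, N m; "tcp_pos": TCP position; "orientation": TCP orientation; "wrist_force": force on the tool from outside, world axes, zero at the start; "ft_torque": the same for the moment, N m; "finger_gap": finger opening in m.
Only numpy, scipy, OpenCV 4.12 (cv2) and the standard library are available. Lean on these libraries where they do the work, as an engineer would, in place of code of your own. Each camera call takes 0.05 s, during which the arm holds its last target. There are 200 camera calls.

## Working session

There is one attempt and no reset: what is moved stays moved. The work goes in short steps, Python scripts to look and compute and a tool call to move; the robot and the scene stay as the last step left them, time stands still between calls to the robot, and variables do not carry over. Pictures are saved under pics/ and viewed, about 8 in all and at most 12, crops included, and the job is handed in when it is done.

Besides the shell and the picture viewer there is one more tool, called after "Emit:" as name(argument=value, ...) on one line, values as JSON. send_rows: Moves the arm, as the interface text tells. Its arguments: {"type":"object","properties":{"series":{"type":"array"},"newtons":{"type":"number"}},"required":["series"]}

```bash
mkdir -p pics; ls
cat > h.py <<'E'
from workcell import *
import numpy as np, cv2
from scipy.spatial.transform import Rotation as R
def rot(q): return R.from_quat([q[1],q[2],q[3],q[0]]).as_matrix()
def cam(n):
    c=camera_info(n); a=np.array(c["attitude"],float)
    return np.array(c["K"]),np.array(c["xyz"]),(rot(a) if a.size==4 else a.reshape(3,3))
def proj(n,P,c=None):
    K,t,M=c or cam(n); p=(np.atleast_2d(P)-t)@M@K.T; return p[:,:2]/p[:,2:]
def back(n,uv,z,c=None):
    K,t,M=c or cam(n); d=np.c_[np.atleast_2d(uv),np.ones(len(np.atleast_2d(uv)))]@np.linalg.inv(K).T@M.T
    return t+d*((z-t[2])/d[:,2:])
E
python3 - <<'E'
from h import *
for n in ("scene","top"):
    im=read_camera(n); cv2.imwrite(f"pics/{n}0.png",im); print(n,camera_info(n))
    for l in ("jack","jack_post","saddle","paddle","lift_pad","chest","spray_can","carton","driver"):
        for d in silhouettes(n,l)[:2]:
            v,u=np.nonzero(d["pixels"]); print(l,round(d["p"],2),d["box"],u.mean().round(1),v.mean().round(1))
print(get_state())
E
```

```text
pics
scene {'K': array([[489.61015639,   0.        , 279.05782399],
       [  0.        , 489.61015639, 210.52438349],
       [  0.        ,   0.        ,   1.        ]]), 'xyz': array([ 1.66437556, -0.20787791,  1.10075003]), 'attitude': array([-0.3103053 ,  0.70019525,  0.59080922, -0.25373547])}
jack 0.84 [147.6, 194.1, 94.8, 50.7] 197.5 218.1
jack 0.21 [229.9, 202.7, 11.0, 14.7] 235.1 208.6
jack_post 0.21 [311.7, 119.1, 128.3, 112.1] 374.2 175.5
lift_pad 0.65 [319.0, 190.1, 20.1, 15.3] 328.9 196.0
chest 0.62 [148.2, 195.4, 50.9, 21.0] 169.5 202.7
spray_can 0.97 [280.7, 230.5, 19.7, 46.9] 289.1 253.9
carton 0.81 [201.0, 248.4, 50.3, 41.3] 225.7 268.1
driver 0.56 [114.4, 262.8, 70.3, 13.2] 139.2 270.3
top {'K': array([[494.72533616,   0.        , 274.11788591],
       [  0.        , 494.72533616, 207.73552658],
       [  0.        ,   0.        ,   1.        ]]), 'xyz': array([0.41218562, 0.01586329, 1.22406469]), 'attitude': array([ 0.05996278, -0.69806784,  0.71047172, -0.06584593])}
jack 0.77 [323.3, 229.2, 131.3, 41.1] 384.3 249.4
jack 0.66 [327.0, 242.5, 10.7, 19.1] 334.2 252.
[... 560 characters left out ...]
 8.7] 454.0 181.5
{'clock': 1.0, 'joint_pos': array([-1.34861977e+00,  3.13193811e-01,  4.61002685e-02,  1.30358129e+00,
       -1.02945713e-05,  1.43121891e+00]), 'qvel': array([-0.00019441, -0.00037226,  0.00166396,  0.00050889, -0.00030638,
       -0.0008881 ]), 'tau': array([ 4.79218179e-04, -4.80478334e+01,  2.98816323e+01,  1.91476379e-04,
       -3.03506504e-04, -3.01554621e-06]), 'tcp_pos': array([ 0.20351229, -0.53783237,  0.23132682]), 'orientation': array([ 6.09080654e-05,  9.83686306e-01,  1.79892320e-01, -2.63477055e-06]), 'wrist_force': array([-0.15369186,  0.15968161,  0.34398576]), 'ft_torque': array([-0.01507525, -0.01020152,  0.00468645]), 'finger_gap': 0.08559731066286462}
```

Run:
```python
from h import *
a=cv2.imread("pics/top0.png")
cv2.imwrite("pics/topc.png",cv2.resize(a[120:360,50:490],(800,436),interpolation=cv2.INTER_CUBIC))
K=np.eye(3)
print("saddle",back("top",[333.7,252.3],.057),"jackc",back("top",[384,249.4],.05),"shoe",back("top",[208.8,244.1],.084),"paddle",back("top",[440,242],.138))
print("can",back("top",[278.6,152],.075),"carton",back("top",[350.5,164],.06),"driver",back("top",[454,181.5],.01))
```

```text
saddle [[ 0.51297496 -0.13450444  0.057     ]] jackc [[ 0.51836409 -0.25542102  0.05      ]] shoe [[0.5346481  0.15680566 0.084     ]] paddle [[ 0.52457026 -0.35985723  0.138     ]]
can [[ 0.75523203 -0.00891542  0.075     ]] carton [[ 0.72661229 -0.18350476  0.06      ]] driver [[ 0.69025671 -0.45146911  0.01      ]]
```

View pics/topc.png

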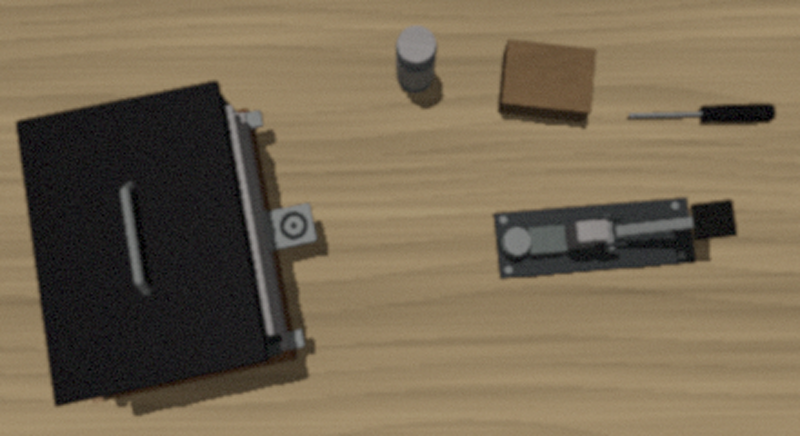

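View pics/scene0.png

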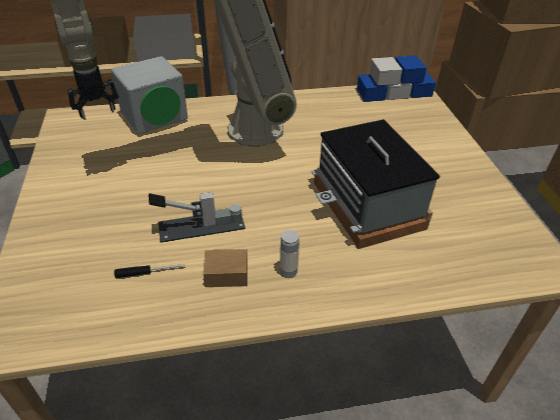

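Top view: the jack lies at right with its saddle at about (334,253.6), post top at (377,249) and paddle to the right. The ring-marked shoe is at (211.7,244.3), with bystanders clear to the far side.

```bash
cat >> h.py <<'E'
import workcell
GO=getattr(workcell,"grip_point_offset",None)
def down(yawy): # tool pointing down, tool y at world angle yawy (deg)
    a=np.radians(yawy); y=np.array([np.cos(a),np.sin(a),0]); z=np.array([0,0,-1.]); return np.c_[np.cross(y,z),y,z]
def go(p,M,p0=None,M0=None):
    s=get_state(); M0=rot(s["orientation"]) if M0 is None else M0; p0=s["tcp_pos"] if p0 is None else p0
    return (M0.T@(np.array(p)-p0)*100).round(2), np.degrees(R.from_matrix(M0.T@M).as_rotvec()).round(2)
E
python3 - <<'E'
from h import *
f=lambda u,v:(u/1.818+50,v/1.818+120)
print("GO",GO,[x for x in dir(workcell) if x[0]!='_'])
P=lambda u,v,z:back("top",[f(u,v)],z)[0]
s=P(516,243,.057);post=P(594,234,.125);ring=P(294,226,.084);pad=P(714,220,.138)
print("saddle",s,"post",post,"ring",ring,"paddle",pad, np.linalg.norm((s-post)[:2]),np.linalg.norm((pad-post)[:2]))
c=[P(494,213,.008),P(686,198,.008),P(695,262,.008),P(500,277,.008)]; print(np.round(c,3))
for d in (s-pad,s-post,c[0]-c[1],c[3]-c[2]): print(np.degrees(np.arctan2(d[1],d[0])))
e=P(238,110,.09)-P(270,330,.09); print("chest yaw",np.degrees(np.arctan2(e[1],e[0]))+90)
e=P(254,119,.08)-P(296,341,.08); print("chest yaw ears",np.degrees(np.arctan2(e[1],e[0]))+90)
print(go([post[0],post[1],.25],down(4.5)))
E
```

```text
GO 0.0187 ['MotionError', 'camera_info', 'get_state', 'grip_point_offset', 'hand_in', 'read_camera', 'silhouettes']
saddle [ 0.50975488 -0.13468027  0.057     ] post [ 0.51339679 -0.22197089  0.125     ] ring [0.53403838 0.150077   0.084     ] paddle [ 0.52665175 -0.36609172  0.138     ] 0.08736656047180827 0.14472908539716278
[[ 0.555 -0.113  0.008]
 [ 0.571 -0.376  0.008]
 [ 0.484 -0.382  0.008]
 [ 0.469 -0.118  0.008]]
94.17612903693649
92.38908779137753
93.4840490622558
93.33273703619419
chest yaw 98.88029288938442
chest yaw ears 101.07670816191694
(array([ 40.16, -18.57,  -1.87]), array([ 0.000e+00,  1.000e-02, -7.377e+01]))
```

Emit:
send_rows(series=[40.2,-18.6,-1.9,0,0,-72.8,1,40.2,-18.6,-1.9,0,0,-72.8,1,40.2,-18.6,-1.9,0,0,-72.8,1,40.2,-18.6,-1.9,0,0,-72.8,1,40.2,-18.6,-1.9,0,0,-72.8,1,40.2,-18.6,-1.9,0,0,-72.8,1,40.2,-18.6,-1.9,0,0,-72.8,1,40.2,-18.6,-1.9,0,0,-72.8,1,40.2,-18.6,-1.9,0,0,-72.8,1,40.2,-18.6,-1.9,0,0,-72.8,1])

```text
clock: 1.83
tcp_pos: [0.4962, -0.2389, 0.2495]
orientation: [0.0, 0.69, 0.724, 0.0]
wrist_force: [1.0, -1.2, -0.2]
finger_gap: 0.0852
```

Run:
```python
from h import *
print(go([.5134,-.222,.25],down(3.5)))
c=cam("wrist"); im=read_camera("wrist"); cv2.imwrite("pics/w1.png",im)
for l in ("jack_post","saddle","paddle"):
    for d in silhouettes("wrist",l)[:2]:
        v,u=np.nonzero(d["pixels"]); print(l,round(d["p"],2),d["box"],u.mean().round(1),v.mean().round(1))
print(proj("wrist",[[.5134,-.222,.125],[.51,-.135,.057],[.526,-.366,.138]],c),get_state()["clock"])
```

```text
(array([ 1.61,  1.8 , -0.05]), array([ 0.03,  0.03, -0.8 ]))
jack_post 0.68 [262.6, 73.9, 74.6, 271.8] 300.5 192.3
saddle 0.58 [286.3, 72.5, 35.9, 38.8] 302.5 91.7
saddle 0.54 [285.1, 198.3, 44.3, 146.3] 305.8 296.0
paddle 0.57 [283.1, 200.2, 47.9, 144.3] 306.0 295.4
[[300.78409955 187.10171459]
 [298.9861742   92.64131615]
 [304.09720332 323.29110796]] 2.0333
```

View pics/w1.png

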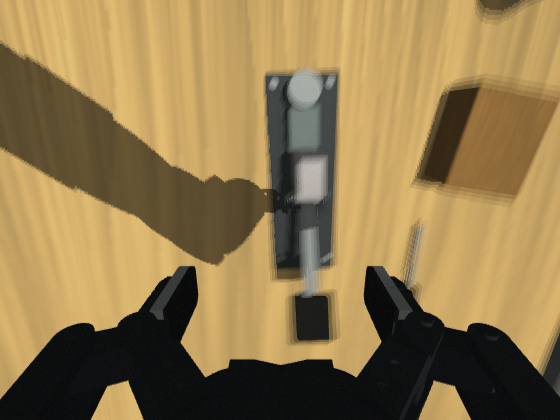

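Emit:
send_rows(series=[1.6,1.8,0,0,0,-0.8,1,1.6,1.8,0,0,0,-0.8,1,1.6,1.8,0,0,0,-0.8,1,1.6,1.8,0,0,0,-0.8,1])

```text
clock: 2.37
tcp_pos: [0.5113, -0.2251, 0.249]
orientation: [-0.0, 0.688, 0.725, -0.0]
wrist_force: [-0.5, -0.4, -0.0]
finger_gap: 0.0855
```

Run:
```python
from h import *
c=cam("wrist"); im=read_camera("wrist"); cv2.imwrite("pics/w2.png",cv2.resize(im[40:400,150:450],(600,720))[:600])
for l in ("jack_post","saddle","paddle","jack"):
    for d in silhouettes("wrist",l)[:2]:
        v,u=np.nonzero(d["pixels"]); print(l,round(d["p"],2),d["box"],u.mean().round(1),v.mean().round(1))
s=get_state();print(s["tcp_pos"],s["qvel"].round(3),c,proj("wrist",[[.5134,-.222,.125],[.51,-.135,.057],[.526,-.366,.138]],c))
```

```text
jack_post 0.57 [251.1, 88.1, 73.2, 266.5] 288.4 202.4
saddle 0.61 [273.5, 85.6, 35.5, 38.8] 288.4 104.3
saddle 0.59 [404.8, 101.4, 137.2, 118.0] 469.3 157.3
paddle 0.96 [269.1, 210.4, 45.8, 147.6] 290.9 307.0
paddle 0.19 [253.8, 88.8, 70.3, 268.4] 288.2 202.2
jack 0.94 [249.3, 85.7, 78.1, 272.0] 288.4 202.4
[ 0.51177511 -0.22463982  0.24923409] [ 0.007 -0.     0.002  0.002  0.002 -0.001] (array([[291.73344449,   0.        , 280.49508361],
       [  0.        , 291.73344449, 210.32936102],
       [  0.        ,   0.        ,   1.        ]]), array([ 0.50589404, -0.14355006,  0.39245385]), array([[ 9.98617556e-01,  5.00518778e-02,  1.60556982e-02],
       [ 5.25617439e-02, -9.48009623e-01, -3.13871020e-01],
       [-4.88877487e-04,  3.14281026e-01, -9.49329868e-01]])) [[284.1624848  200.58345059]
 [284.84901742 105.65180277]
 [288.46004992 333.79830608]]
```

View pics/w2.png

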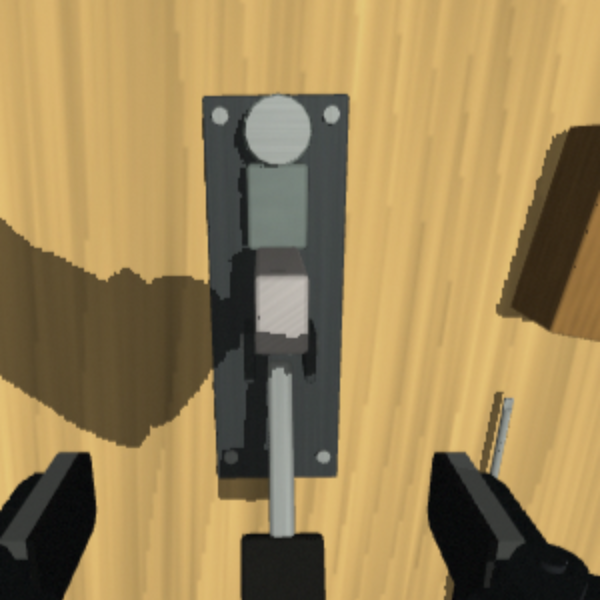

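Undistorted wrist view: saddle centre at (289,105), post top at about (290.8,196.8), and base corners are clear, so I'll compute the pose from these.

Run:
```python
from h import *
P=lambda u,v,z:back("wrist",[(u/2+150,v/2+40)],z)[0]
s=P(278,130,.057);post=P(281.5,313.5,.125);c=[P(203,97,.008),P(349,94,.008),P(337,475,.008),P(218,478,.008)]
print(s,post,np.linalg.norm((s-post)[:2]),np.round(c,4))
for d in (s-post,c[0]-c[3],c[1]-c[2]): print(np.degrees(np.arctan2(d[1],d[0])))
m=(c[0]+c[1])/2;n=(c[2]+c[3])/2;u=(m-n)/np.linalg.norm(m-n);o=m-u*.107;print("L",np.linalg.norm(m-n),"origin from base",o,"from saddle",s-.085*u)
yaw=np.degrees(np.arctan2(u[1],u[0]));print(yaw)
t=(o+s-.085*u+post)/3;print(t)
print(go([t[0],t[1],.100-GO],down(yaw-90)))
```

```text
[ 0.51494853 -0.1335999   0.057     ] [ 0.51997528 -0.21743678  0.125     ] 0.083987442201428 [[ 0.4694 -0.1158  0.008 ]
 [ 0.5581 -0.1093  0.008 ]
 [ 0.5758 -0.3734  0.008 ]
 [ 0.4865 -0.3807  0.008 ]]
93.431272048274
93.70908066835119
93.82364940436584
L 0.26510744236920875 origin from base [ 0.52076845 -0.21929859  0.008     ] from saddle [ 0.52053189 -0.21841632  0.057     ]
93.76627111748931
[ 0.52042521 -0.2183839   0.06333333]
(array([ 0.58,  0.9 , 16.79]), array([-0.  ,  0.01, -0.71]))
```

Emit:
send_rows(series=[0.5,0.8,3,0,0,-0.7,1,0.5,0.8,6,0,0,-0.7,1,0.5,0.8,8,0,0,-0.7,1,0.5,0.8,8,0,0,-0.7,1,0.5,0.8,8,0,0,-0.7,1,0.5,0.8,8,0,0,-0.7,1])

```text
clock: 3.12
tcp_pos: [0.5205, -0.219, 0.1706]
orientation: [0.001, 0.683, 0.73, 0.0]
wrist_force: [0.4, -0.6, -0.2]
finger_gap: 0.0857
```

Run:
```python
from h import *
print(get_state()["tcp_pos"],go([.5204,-.2184,.100-GO],down(3.7)))
```

```text
[ 0.52054939 -0.21903238  0.17055184] (array([ 0.07, -0.02,  8.93]), array([0.08, 0.06, 0.13]))
```

Emit:
send_rows(series=[0.1,0,3,0,0,0,1,0.1,0,6,0,0,0,1,0.1,0,8.9,0,0,0,1,0.1,0,8.9,0,0,0,1,0.1,0,8.9,0,0,0,0.15,0.1,0,8.9,0,0,0,0.15,0.1,0,8.9,0,0,0,0,0.1,0,8.9,0,0,0,0,0.1,0,8.9,0,0,0,0,0.1,0,8.9,0,0,0,0], newtons=60)

```text
clock: 3.95
tcp_pos: [0.5207, -0.2181, 0.0819]
orientation: [0.001, 0.683, 0.73, 0.0]
wrist_force: [-2.3, -0.3, 7.2]
finger_gap: 0.0253
```

Emit:
send_rows(series=[0,0,-1,0,0,0,0,0,0,-2,0,0,0,0,2,0.5,-2,0,0,-0.6,0,5,1.3,-2,0,0,-1.5,0,8,2.1,-2,0,0,-2.4,0,11,2.9,-2,0,0,-3.3,0,14,3.7,-2,0,0,-4.2,0,17,4.5,-2,0,0,-5,0,20.2,5.4,-2,0,0,-5.8,0,20.2,5.4,-2,0,0,-5.8,0])

```text
clock: 4.78
tcp_pos: [0.5603, -0.006, 0.1001]
orientation: [-0.002, 0.643, 0.766, 0.002]
wrist_force: [-0.2, -0.6, -7.7]
finger_gap: 0.0252
```

Emit:
send_rows(series=[0,0,0,0,0,0,0,0,0,0,0,0,0,0,0,0,0,0,0,0,0])

```text
clock: 5.03
tcp_pos: [0.5599, -0.0129, 0.1]
orientation: [-0.0, 0.645, 0.764, -0.0]
wrist_force: [-0.7, 0.6, -7.8]
finger_gap: 0.0253
```

Run:
```python
from h import *
s=get_state();print(s["clock"],s["tcp_pos"],s["finger_gap"],s["wrist_force"])
c=cam("wrist"); im=read_camera("wrist"); cv2.imwrite("pics/w3.png",cv2.resize(im[0:280,80:480],(800,560)))
for l in ("saddle","lift_pad","jack"):
    for d in silhouettes("wrist",l)[:2]:
        v,u=np.nonzero(d["pixels"]); print(l,round(d["p"],2),d["box"],u.mean().round(1),v.mean().round(1))
M=rot(s["orientation"]);print(M[:,0]);np.save("c3.npy",np.r_[s["tcp_pos"],M.ravel()])
print(proj("wrist",[[.534,.150,.084]],c))
```

```text
5.0333 [ 0.55990387 -0.01294557  0.09999325] 0.02526401770078423 [-0.66687225  0.59098185 -7.84026655]
saddle 0.66 [247.8, 70.8, 67.5, 70.4] 280.4 104.8
jack 0.67 [213.7, 68.7, 135.7, 298.3] 280.6 195.3
[-1.66735984e-01  9.86001563e-01 -1.69041487e-04]
[[286.859632   -90.19609344]]
```

View pics/w3.png

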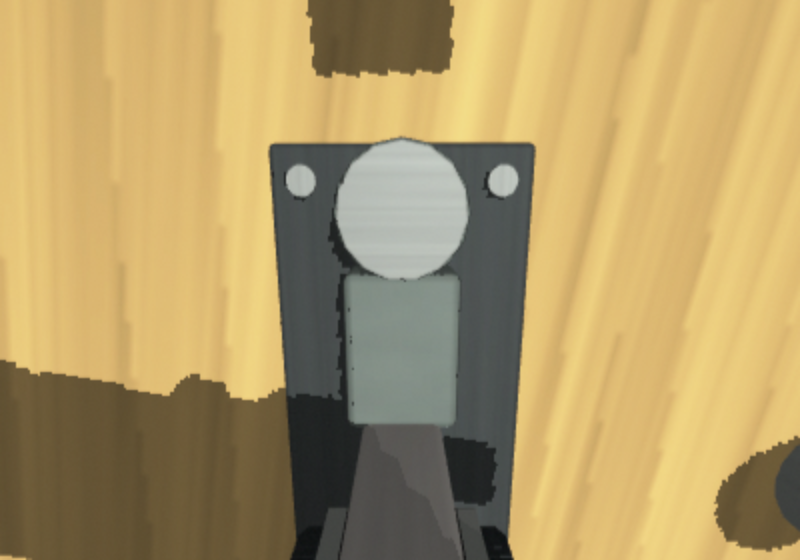

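Emit:
send_rows(series=[1.7,0,0.6,0,0,0,0,3.5,0,1.2,0,0,0,0,3.5,0,1.2,0,0,0,0,3.5,0,1.2,0,0,0,0,3.5,0,1.2,0,0,0,0,3.5,0,1.2,0,0,0,0])

```text
clock: 5.73
tcp_pos: [0.555, 0.0214, 0.0885]
orientation: [0.001, 0.646, 0.764, 0.0]
wrist_force: [-0.4, -0.3, -8.3]
finger_gap: 0.0254
```

Run:
```python
from h import *
s=get_state();print(s["clock"],s["tcp_pos"],s["finger_gap"],s["wrist_force"])
c=cam("wrist"); im=read_camera("wrist"); cv2.imwrite("pics/w4.png",cv2.resize(im[0:200,130:430],(800,533),interpolation=cv2.INTER_CUBIC))
for l in ("saddle","lift_pad"):
    for d in silhouettes("wrist",l)[:2]:
        v,u=np.nonzero(d["pixels"]); print(l,round(d["p"],2),d["box"],u.mean().round(1),v.mean().round(1))
print(proj("wrist",[[.534,.150,.084]],c))
# scene ring
a=cv2.imread("pics/scene0.png")[170:230,290:370]; b=cv2.imread("pics/top0.png")[225:265,180:240]
cv2.imwrite("pics/ring.png",np.hstack([cv2.resize(a,(480,360),interpolation=cv2.INTER_CUBIC),cv2.resize(b,(300,200),interpolation=cv2.INTER_CUBIC,dst=None) if 0 else cv2.copyMakeBorder(cv2.resize(b,(300,200),interpolation=cv2.INTER_CUBIC),0,160,0,0,cv2.BORDER_CONSTANT)]))
```

```text
5.7333 [0.55496226 0.02139594 0.0884924 ] 0.025410779379387606 [-0.37248888 -0.33807512 -8.32923414]
saddle 0.97 [249.2, 70.2, 66.9, 70.9] 280.3 104.9
lift_pad 0.61 [236.0, 0.9, 112.7, 55.5] 291.3 27.2
[[284.81685325  -5.19376388]]
```

View pics/w4.png

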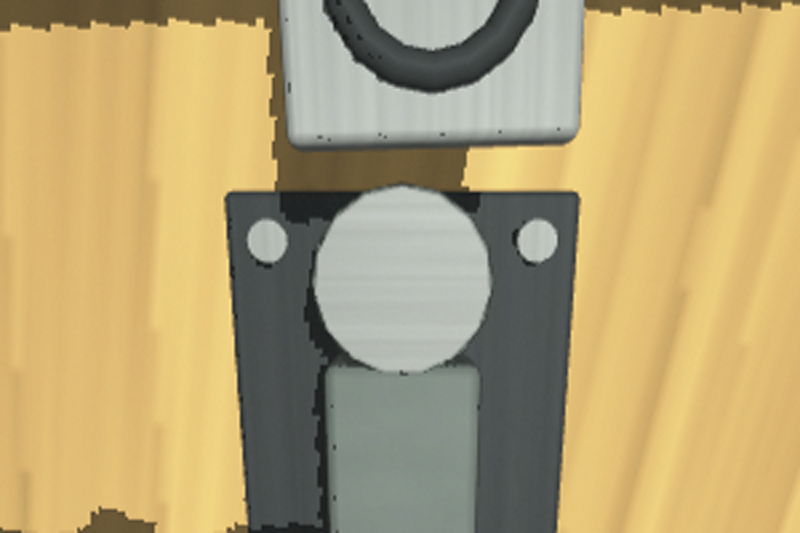

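View pics/ring.png

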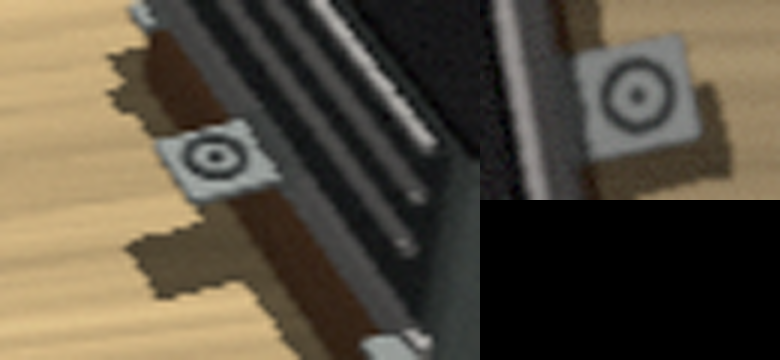

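Run:
```python
from h import *
P=lambda u,v,z:back("wrist",[(u*.375+130,v*.375)],z)[0]
s=get_state();M=rot(s["orientation"]);t=s["tcp_pos"];print(t)
l=t[2]-.0815; sd=P(402,279,.057+l); o=M.T@(sd-t); print("lift",l,"saddle",sd,"in tool",o)
a,b=P(290,138,.084),P(578,128,.084); e=b-a; yaw=np.degrees(np.arctan2(e[1],e[0]))+90; print("front",a,b,"w",np.linalg.norm(e),"yaw",yaw)
n=np.array([np.cos(np.radians(yaw)),np.sin(np.radians(yaw)),0])
print("pad from edge",(a+b)/2+.025*n,"from ring",P(432,92,.084)+.015*n)
print("top",back("top",[211.6,244],.084),"scene",back("scene",[325.8,196],.084))
print("tool x yaw",np.degrees(np.arctan2(M[1,0],M[0,0])))
```

```text
[0.55479271 0.02156618 0.08839305]
lift 0.006893048994926529 saddle [0.53944635 0.10674442 0.06389305] in tool [ 0.0865539  -0.00094287  0.02446686]
front [0.51702331 0.12519515 0.084     ] [0.56483024 0.13481641 0.084     ] w 0.048765470392128175 yaw 101.37892054738948
pad from edge [0.53599436 0.15451437 0.084     ] from ring [0.53658248 0.15066011 0.084     ]
top [[0.53476664 0.15034798 0.084     ]] scene [[0.53980163 0.15180851 0.084     ]]
tool x yaw 99.59832850069293
```

Emit:
send_rows(series=[1.1,0.2,0,0,0,-0.4,0,2.2,0.4,0,0,0,-0.8,0,3.3,0.6,0,0,0,-1.2,0,4.4,0.7,0,0,0,-1.6,0,4.4,0.7,0,0,0,-1.6,0,4.4,0.7,0,0,0,-1.6,0,4.4,0.7,0,0,0,-1.6,0])

```text
clock: 6.47
tcp_pos: [0.5539, 0.0672, 0.0881]
orientation: [0.0, 0.634, 0.773, -0.0]
wrist_force: [-0.3, -0.5, -7.2]
finger_gap: 0.0253
```

Run:
```python
from h import *
s=get_state();M=rot(s["orientation"]);t=s["tcp_pos"];print(s["clock"],t,s["finger_gap"],s["wrist_force"])
c=cam("wrist"); im=read_camera("wrist"); cv2.imwrite("pics/w5.png",cv2.resize(im[0:240,120:440],(800,600),interpolation=cv2.INTER_CUBIC))
sd=t+M@[.0865,-.0009,.0245]; print("saddle est",sd,"toolx yaw",np.degrees(np.arctan2(M[1,0],M[0,0])))
q=sd.copy();q[2]=.084;print("expect ring crop px",(proj("wrist",[q],c)-[120,0])*2.5)
```

```text
6.4667 [0.55388757 0.06724709 0.08812132] 0.02526593672811255 [-0.28397152 -0.46776029 -7.24491973]
saddle est [0.53604129 0.15187735 0.06357463] toolx yaw 101.31039558697782
expect ring crop px [[402.14196663 258.89922541]]
```

View pics/w5.png

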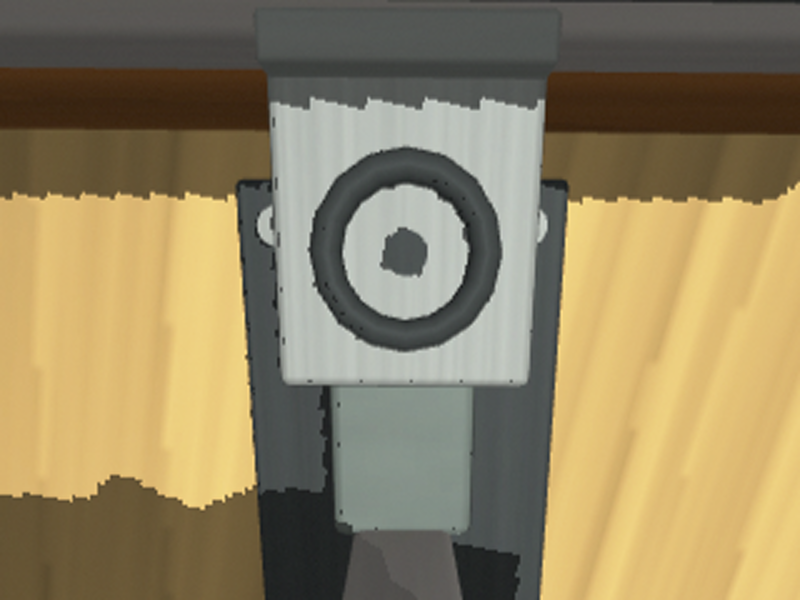

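Ring centre is at (405,250) versus 402,259 expected for the saddle, so it is about 1.5 mm ahead and aligned. Next I lower and release.

Emit:
send_rows(series=[0.1,0,0.3,0,0,0,0,0.1,0,0.6,0,0,0,0,0.1,0,0.65,0,0,0,0,0.1,0,0.65,0,0,0,0,0.1,0,0.65,0,0,0,0])

```text
clock: 6.93
tcp_pos: [0.5544, 0.0676, 0.0822]
orientation: [0.001, 0.634, 0.773, 0.0]
wrist_force: [0.1, 2.4, -1.9]
finger_gap: 0.0251
```

Emit:
send_rows(series=[0,0,0,0,0,0,0.3,0,0,0,0,0,0,0.6,0,0,0,0,0,0,0.6,0,0,0,0,0,0,0.6,0,0,0,0,0,0,0.6])

```text
clock: 7.35
tcp_pos: [0.554, 0.0675, 0.0819]
orientation: [0.0, 0.635, 0.773, 0.0]
wrist_force: [-0.8, -0.3, -0.6]
finger_gap: 0.0512
```

Emit:
send_rows(series=[0,0,-3,0,0,0,0.6,0,0,-6,0,0,0,0.6,0,0,-9,0,0,0,0.6,0,0,-11,0,0,0,0.6,-3,0,-12,0,0,0,0.3,-6,0,-12,0,0,0,0,-9,0,-12,0,0,0,0,-12,0,-12,0,0,0,0,-14.2,0,-12,0,0,0,0,-14.2,0,-12,0,0,0,0])

```text
clock: 8.18
tcp_pos: [0.5824, -0.0757, 0.2015]
orientation: [0.001, 0.636, 0.772, -0.0]
wrist_force: [1.1, -0.6, 0.1]
finger_gap: 0.0003
```

Emit:
send_rows(series=[0,0,0,0,0,0,0,0,0,0,0,0,0,0,0,0,0,0,0,0,0])

```text
clock: 8.43
tcp_pos: [0.5812, -0.0706, 0.2016]
orientation: [-0.0, 0.634, 0.773, -0.0]
wrist_force: [0.6, -0.3, 0.1]
finger_gap: 0.0
```

Run:
```python
from h import *
s=get_state();M=rot(s["orientation"]);t=s["tcp_pos"];print(s["clock"],t,s["finger_gap"],np.degrees(np.arctan2(M[1,0],M[0,0])))
im=read_camera("wrist"); cv2.imwrite("pics/w6.png",im)
K=im; u=np.array([np.cos(np.radians(101.3)),np.sin(np.radians(101.3)),0]); o=np.array([.5537,.069,0])
print(proj("wrist",[o+[0,0,.125],o+.085*u+[0,0,.084],o+.107*u+[0,0,.008],o-.144*u+[0,0,.138]]).round())
for th in np.linspace(0,.62,6):
    a=.505-th; p=o+u*(-.03-.13*np.cos(a))+[0,0,.075+.13*np.sin(a)]; print(round(th,2),M.T@(p-t)*100)
```

```text
8.4333 [ 0.58115997 -0.07058409  0.20163193] 4.332630029850614e-05 101.30604760524129
[[ 283.   16.]
 [ 283. -107.]
 [ 282.  -78.]
 [ 282.  229.]]
0.0 [-0.15333994  0.04419393  6.37363675]
0.12 [-0.84433048  0.04454984  7.8288852 ]
0.25 [-1.35002676  0.04494721  9.35842343]
0.37 [-1.66266315  0.04537992 10.9387634 ]
0.5 [-1.7774387   0.04584134 12.54563691]
0.62 [-1.69259089  0.04632437 14.15436831]
```

View pics/w6.png

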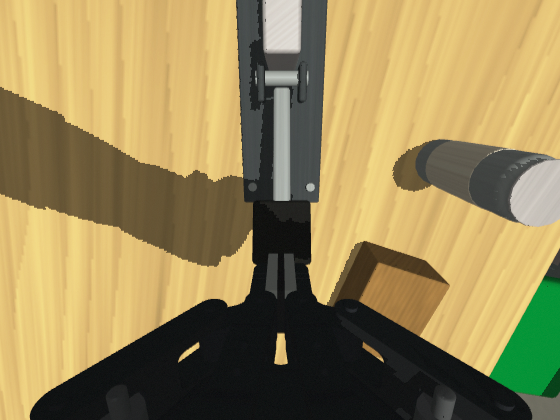

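Emit:
send_rows(series=[-0.1,0,3,0,0,0,0,-0.1,0,5,0,0,0,0,-0.2,0,6,0,0,0,0,-0.5,0,7,0,0,0,0,-0.8,0,7.8,0,0,0,0,-1.1,0,8.5,0,0,0,0,-1.3,0,9.2,0,0,0,0,-1.3,0,9.2,0,0,0,0,-1.3,0,9.2,0,0,0,0])

```text
clock: 9.23
tcp_pos: [0.5843, -0.0844, 0.1098]
orientation: [0.0, 0.634, 0.773, 0.0]
wrist_force: [-1.4, 2.0, 1.5]
finger_gap: -0.0002
```

Emit:
send_rows(series=[-0.2,0,0.8,0,0,0,0,-0.35,0,1.6,0,0,0,0,-0.4,0,2.4,0,0,0,0,-0.5,0,3.2,0,0,0,0,-0.5,0,4,0,0,0,0,-0.4,0,4.7,0,0,0,0,-0.4,0,5.2,0,0,0,0,-0.4,0,5.2,0,0,0,0,-0.4,0,5.2,0,0,0,0])

```text
clock: 9.98
tcp_pos: [0.5861, -0.0886, 0.0608]
orientation: [0.002, 0.634, 0.773, 0.001]
wrist_force: [-4.7, 2.0, 18.4]
finger_gap: -0.0003
```

Run:
```python
from h import *
s=get_state();M=rot(s["orientation"]);print(s["clock"],s["tcp_pos"],s["wrist_force"])
u=np.array([np.cos(np.radians(101.3)),np.sin(np.radians(101.3)),0]); o=np.array([.5537,.069,0])
print((s["tcp_pos"]-o)@u)
im=read_camera("scene"); cv2.imwrite("pics/s7.png",cv2.resize(im[100:300,150:450],(750,500),interpolation=cv2.INTER_CUBIC))
```

```text
9.9833 [ 0.58613325 -0.08862296  0.0608271 ] [-4.67751398  1.98338012 18.36454347]
-0.1609225590986065
```

View pics/s7.png

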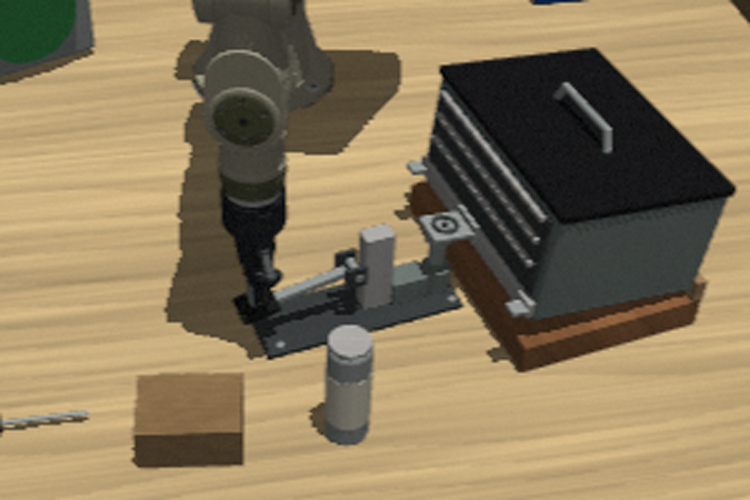

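The chest is raised on the saddle with the handle fully down. I'll hold briefly, then return along the arc.

Emit:
send_rows(series=[0,0,0,0,0,0,0,0,0,0,0,0,0,0,-0.1,0,-0.9,0,0,0,0,-0.1,0,-1.8,0,0,0,0,0,0,-2.7,0,0,0,0,0.1,0,-3.6,0,0,0,0,0.3,0,-4.5,0,0,0,0,0.5,0,-5.5,0,0,0,0,0.9,0,-6.5,0,0,0,0,1.4,0,-7.5,0,0,0,0])

```text
clock: 10.87
tcp_pos: [0.5825, -0.0749, 0.1336]
orientation: [0.001, 0.635, 0.773, -0.0]
wrist_force: [0.4, 0.3, 1.2]
finger_gap: 0.0004
```

Emit:
send_rows(series=[0.2,0,-1,0,0,0,0,0.2,0,-2,0,0,0,0,0.2,0,-2,0,0,0,0,0.2,0,-2,0,0,0,0,0.2,0,-2,0,0,0,0])

```text
clock: 11.28
tcp_pos: [0.5814, -0.0726, 0.152]
orientation: [-0.0, 0.634, 0.773, -0.0]
wrist_force: [0.5, -0.3, -0.1]
finger_gap: 0.0001
```

Run:
```python
from h import *
s=get_state();print(s["clock"],s["tcp_pos"],s["wrist_force"])
im=read_camera("scene"); cv2.imwrite("pics/s8.png",cv2.resize(im[100:300,150:450],(750,500),interpolation=cv2.INTER_CUBIC))
im=read_camera("wrist"); cv2.imwrite("pics/w8.png",im)
a=cv2.imread("pics/w6.png");
```

```text
11.2833 [ 0.58135344 -0.07255732  0.15201548] [ 0.47630237 -0.30649764 -0.05307138]
```

View pics/s8.png

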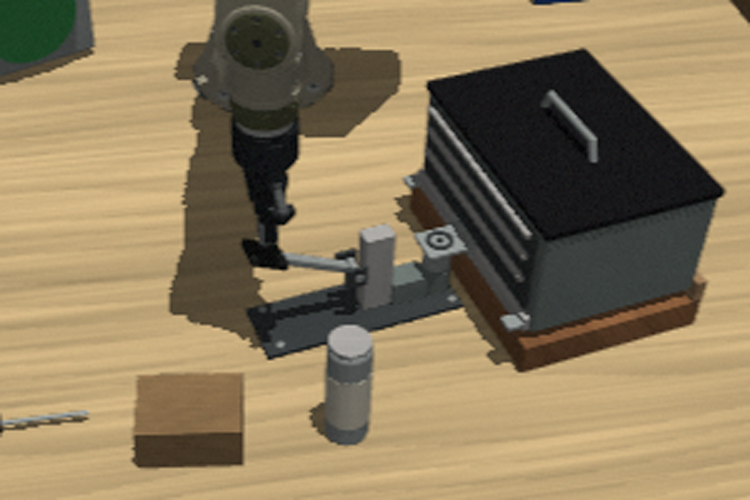

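Emit:
send_rows(series=[-0.1,0,1.1,0,0,0,0,-0.4,0,2.1,0,0,0,0,-0.7,0,2.9,0,0,0,0,-1,0,3.6,0,0,0,0,-1.2,0,4.3,0,0,0,0,-1.4,0,5.1,0,0,0,0,-1.6,0,5.9,0,0,0,0,-1.65,0,6.7,0,0,0,0,-1.7,0,7.5,0,0,0,0,-1.7,0,8.3,0,0,0,0])

```text
clock: 12.22
tcp_pos: [0.5849, -0.0884, 0.0708]
orientation: [-0.0, 0.634, 0.773, 0.001]
wrist_force: [-4.4, 4.7, 16.9]
finger_gap: 0.0
```

Emit:
send_rows(series=[0.1,0,0.6,0,0,0,0,0.1,0,1.2,0,0,0,0,0.1,0,1.25,0,0,0,0,0.1,0,1.25,0,0,0,0,0.1,0,1.25,0,0,0,0,0.1,0,1.25,0,0,0,0,0.1,0,1.25,0,0,0,0,0.1,0,1.25,0,0,0,0])

```text
clock: 12.88
tcp_pos: [0.585, -0.0877, 0.0604]
orientation: [0.001, 0.634, 0.773, 0.001]
wrist_force: [-7.5, 4.4, 25.3]
finger_gap: -0.0001
```

Run:
```python
from h import *
s=get_state();print(s["clock"],s["tcp_pos"],s["wrist_force"],s["qvel"].round(4))
im=read_camera("scene"); cv2.imwrite("pics/s9.png",cv2.resize(im[100:300,150:450],(750,500),interpolation=cv2.INTER_CUBIC))
```

```text
12.8833 [ 0.58499199 -0.08768819  0.06039985] [-7.52370646  4.39793864 25.29419272] [-0.0029  0.0014 -0.0009 -0.      0.0002 -0.0014]
```

View pics/s9.png

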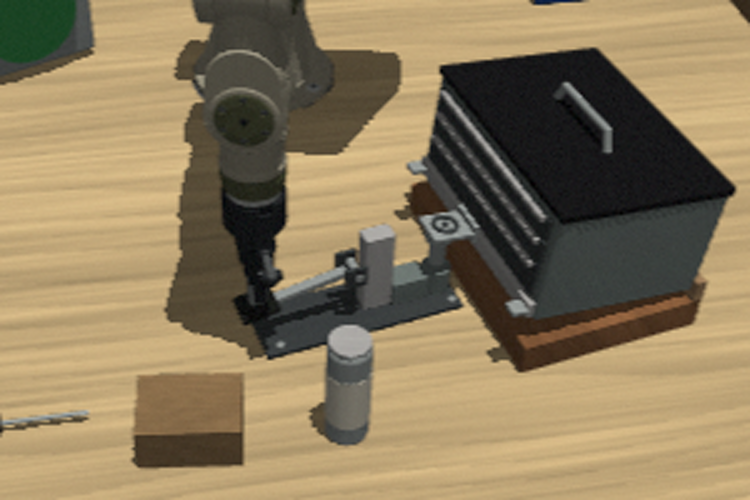

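The handle is at its stop (25 N, TCP z 60 mm), the chest is up on the saddle, and the jack and bystanders have not moved. Handing in.

```bash
python3 -c "
from h import *
print(hand_in(),get_state()['wrist_force'],get_state()['tcp_pos'])"
```

```text
the job is handed in; nothing more can be done
the job is handed in; nothing more can be done
```

I set the jack under the ring-marked shoe and pumped the handle down, fully back up, and down again. I handed in while still holding it down with the chest raised.

- **Placement:** in the wrist picture just before lowering, the saddle was about 1.5 mm short of the ring centre. I corrected it by 1 mm while setting the jack down, and the jack looked unmoved in the scene pictures through all three strokes.
- **Strokes:** on the trial lift the picture showed the chest raised on the saddle. On the way back up it showed the chest on its riser and the handle up, with no force left on the tool.
- **Final hold:** the tool tip was at 60 mm height and pressing down with about 25 N, which is above the 9 to 14 N needed to lift, so the handle was on its stop. The last picture showed the chest tipped up on the saddle, with the spray can, carton and screwdriver where they were.
- **Not confirmed:** the handle and chest angles were judged only from tool height, force and pictures. The hand-in gave no verdict, and the state could not be read after it.
- **Disagreement:** the cameras' estimates of the lift pad differed by up to 5 mm, so I used the close-up wrist view.

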